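Find the tin with the loose mixing ball and hold it out

ROBOT

A 7-joint arm with a two-finger parallel gripper is mounted at the origin on the work surface. World frame = base frame: x ahead of the robot, y to its left, z up, the work surface at z = 0. Lengths are in m, angles in rad, forces in N, time in s.
With the tool pointing down it reaches from about 0.35 to 0.9 m from the base axis. Payload 19.9 kg.
Tool frame: the origin (TCP) lies between the finger pads; the fingertips stand 8 mm ahead of it and the grasp point (between the pads) lies 11 mm behind it; z points along the fingers, y is the line along which they close (so a half turn about z gives the same grasp; the last joint's range is limited). The gripper opens to 94 mm and grips with 3 to 60 N. Pads are 16 mm wide; open, the fingers measure 119 mm over their backs; the gripper's body (75 mm by 177 mm) begins 78 mm behind the grasp point.
Start: joints at [-1.242, 0.417, -0.01, 1.614, 0.005, 1.111, -0.053], TCP at [0.226, 0.583, 0.213] pointing down, gripper open.
Joint ranges: [-2.81, 2.81], [-0.39, 2.02], [-1.27, 1.25], [0.06, 2.57], [-1.19, 4.33], [0.19, 2], [-2.82, 2.82]. Speed limits (rad/s): [1.89, 1.89, 2.39, 2.39, 3.01, 3.01, 3.01].

INTERFACE

Orientations are given as a rotation vector (axis times angle).
In Python, from plant import sense, snapshot, sign_off gives the robot as it stands.
- The arm moves only by the shell command python3 -m handwheel 'ROWS' [FORCE]. ROWS is JSON, a list that holds one entry, the list of rows, each a list of 7 numbers: the shift along the world's x, y, z in cm, then the turn, a rotation vector about the world's x, y, z in rad, then the gripper command: -1 is fully open, 1 is shut, values between are in proportion. In form: [[[tx, ty, tz, ax, ay, az, grip], ...]]. A call has 1 to 12 rows; each row is the pose to reach, as a shift and turn from the pose commanded when the call began; what a row does not reach only later rows make up. A row lasts 1/12 s, in which the tool goes at most 41.7 mm and 7.16 degrees, less where a joint would pass 70% of its speed; a pose out of reach is approached as far as the arm can. A call with a gripper value outside its range is refused whole. The fingers move at their own pace and stop on an object; FORCE is the grip in N (left out, the last holds). Time passes only in rows, so rows that repeat a pose let the fingers close. It gives the time, the measured TCP pose, the force, the opening and the grip force at its end, in the units of the state.
- sense(): the state, without advancing time (a new reading comes with each control period).
- snapshot(name): name is "scene" or "top" or "wrist"; returns a dict with "frame" (400x640x3 uint8, blue, green, red), "range_z" (400x640 float32, m along the optical axis (not along the pixel's ray), 0 where there is no reading), "fx", "fy", "cx", "cy" (pixels), "world_from_camera" (4x4, takes a point from camera to world coordinates); the wrist camera has in their place "T_tool_cam" (4x4, takes a point from camera to tool coordinates, whose origin is the TCP and whose axes are the flange's). Camera axes: x right, y up, looking along -z (the intrinsics and any distortion apply to the point x, -y, -z); pixel columns grow to the right and rows downward; lengths in m; the calibration is good to about 2 mm. The wrist camera is an equidistant fisheye: a pixel r from the principal point sees the ray r / f radians off the axis. A picture is of the moment at which its call begins: read the wrist's pose just before it.
- sign_off(): hands the job in; it is judged then, once.
The state is a dict: "t": time; "joints": joint angles; "qvel": joint speeds; "joint_torque": joint torques, N m; "eef_pos": TCP position; "tcp_rot": TCP orientation; "contact_force": force on the tool from outside, world axes, zero at the start; "wrist_torque": the same for the moment, N m; "grip_width": finger opening in m; "grip_force": force on a finger pad.
Only numpy, scipy, OpenCV 4.12 (cv2) and the standard library are available. Lean on these libraries where they do the work, as an engineer would, in place of code of your own. Each camera call takes 0.05 s, during which the arm holds its last target. There are 200 camera calls.

TASK

One of the three taped-up tins on the studio desk holds a loose steel mixing ball that I need, the other two are packed solid: take them up one at a time and shake each in the air, tipping it well over endways; stand each silent one gently in the plywood crate straight after shaking it, and the one that rattles put back flat on the desk for the moment. When both silent tins stand in the crate, hold the rattling one out to me about 20 cm above the middle of my green cutting mat, tip it over endways once more so that I hear it, then finish while still holding it there, level and at rest, with the other things on the desk left as they are.

Things in the scene. Friction and masses are not known exactly. Their poses are not given: they have to be found in the camera images.
- tin_a_mid (a point): Centre (half-way up) of one of three long tins, all alike: 160 mm (own x) by 58 mm (own y), 46 mm tall, blue sides, bright metal press-on lid, two strips of beige tape across the lid; closed and stiff, about 315 g full (27 g more or less, so weight tells nothing). Stands flat on the desk, own z up; balance point at the centre.
- tin_b_mid (a point): Centre of another of the three tins, the same to look at (160 x 58 x 46 mm tall). Which tin holds the ball is drawn anew each time, whatever its name. In that one a 135 g steel ball, 32 mm across, rolls free along the inside, 152 mm long; the other two are packed solid and silent.
- tin_c_mid (a point): Centre of another of the three tins, the same to look at (160 x 58 x 46 mm tall). When the tin with the ball is tipped endways by some 0.4 rad the ball runs in under half a second to the low end, knocks there and stays when the tin is levelled: the moment on the hand about the tin's own y shifts by about 0.06 N m, and as far the other way when it is tipped the other way.
- crate: Open plywood crate fixed on the desk, 256 mm along its own x, 216 mm along its own y, walls 8 mm thick and 36 mm high, floor 8 mm above the desk (inside 240 x 200 mm). Origin at the centre of its underside, z up. Two tins stand in it side by side, long sides along the crate's y, 116 mm between centres, with room for fingers.
- mat_mid (a point): Middle of the top of the dark green cutting mat, 150 mm (its x) by 200 mm (its y), 3 mm thick, fixed on the desk in front of the person opposite.
- bottle_white: White plastic paint bottle, 54 mm across, 140 mm tall; origin at the centre of its underside. Bystander: not to be moved.
- bottle_teal: Green plastic paint bottle with a black cap, 48 mm across, 120 mm tall; origin at the centre of its underside. Bystander: not to be moved.
- tape_roll: Roll of beige tape lying flat, 90 mm across, 25 mm high; origin at the centre of its underside. Bystander: not to be moved.
- paint_brush: Paint brush lying on the desk, 200 mm long; origin under its middle. Bystander: not to be moved.
- sanding_block: Cork sanding block, 95 x 55 x 32 mm; origin at the centre of its underside. Bystander: not to be moved.
- mug: White mug, 78 mm across, 90 mm tall; origin at the centre of its underside. Bystander: not to be moved.
Mind the look-alikes: they are no part of the job. Leave any blue look-alike of the part that bears mat_mid alone.

How it is judged:
By the outcome, as a careful person would: the job done as asked, in the order asked, and still so for the second after the job is handed in, while the arm keeps its last pose, push and grip.
It also fails if it takes over 72 s, if anything falls off the work surface, if the arm or the gripper's body presses on something with over 40 N, if the wrist force passes 120 N, or if a joint passes its speed limit or range.

## Working session

There is one attempt and no reset: what is moved stays moved. The work goes in short steps, Python scripts to look and compute and a shell command to move; the robot and the scene stay as the last step left them, time stands still between calls to the robot, and variables do not carry over. Pictures are saved under pics/ and viewed, at most 10 in all, crops included, and the job is handed in when it is done.

```bash
ls; mkdir -p pics; python3 - <<'E'
from plant import sense,snapshot
import cv2,numpy as np,pickle
s=sense();print({k:np.round(v,3).tolist() for k,v in s.items()})
for n in("top","scene"):
    d=snapshot(n);pickle.dump(d,open(f"pics/{n}.pkl","wb"));cv2.imwrite(f"pics/{n}1.png",d["frame"]);print(n,d["fx"],d["cx"],d["cy"],np.round(d["world_from_camera"],3).tolist(), [k for k in d])
E
```

```text
pics
{'t': 0.0, 'joints': [-1.242, 0.418, -0.01, 1.614, 0.005, 1.111, -0.053], 'qvel': [0.001, -0.001, 0.0, 0.001, -0.002, 0.002, 0.001], 'joint_torque': [-0.001, -85.13, 0.638, -42.596, -0.049, 0.019, 0.0], 'eef_pos': [0.226, 0.582, 0.213], 'tcp_rot': [-0.579, -3.088, 0.002], 'contact_force': [-0.374, 0.812, -1.416], 'wrist_torque': [-0.044, -0.002, -0.023], 'grip_force': 0.0, 'grip_width': 0.094}
top 374.1086029486133 321.8410309142119 199.83998675588256 [[-0.071, 0.97, -0.232, 0.26], [-0.997, -0.07, 0.013, -0.068], [-0.003, 0.233, 0.973, 1.062], [0.0, 0.0, 0.0, 1.0]] ['frame', 'range_z', 'fx', 'fy', 'cx', 'cy', 'world_from_camera']
scene 504.5461471406007 320.99826485513927 192.7588193531081 [[0.352, -0.739, 0.575, 1.295], [0.936, 0.29, -0.2, -0.356], [-0.019, 0.608, 0.793, 1.208], [0.0, 0.0, 0.0, 1.0]] ['frame', 'range_z', 'fx', 'fy', 'cx', 'cy', 'world_from_camera']
```

View pics/top1.png

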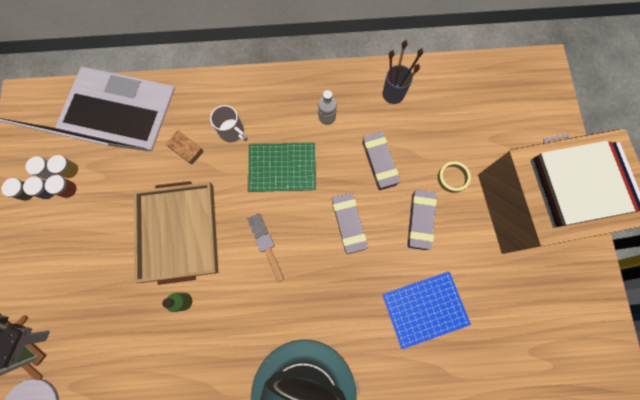

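View pics/scene1.png

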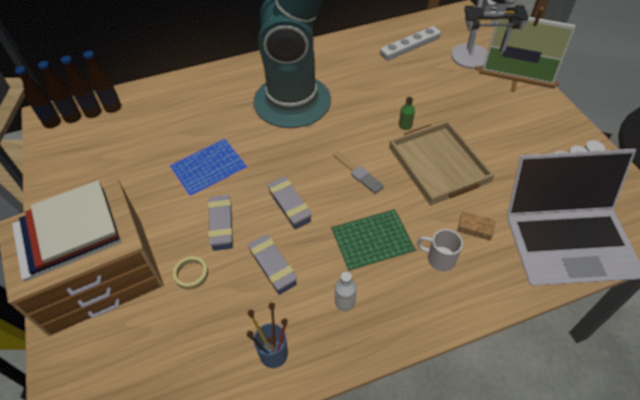

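Top view: tins at (381,160), (350,223) and (423,220); crate at (176,232); green mat at (282,167); the blue look-alike at (426,310). The mug, white bottle, sanding block, brush and teal bottle surround them. Next I'll measure positions.

```bash
cat > h.py <<'E'
import numpy as np,cv2
def cloud(d):
    z=d["range_z"];v,u=np.mgrid[:400,:640]
    P=np.stack([(u-d["cx"])/d["fx"]*z,-(v-d["cy"])/d["fy"]*z,-z],-1)
    T=d["world_from_camera"];W=P@T[:3,:3].T+T[:3,3];W[z<=0]=np.nan
    return W
def plane(d,uv,h):
    uv=np.atleast_2d(uv);T=d["world_from_camera"]
    r=np.stack([(uv[:,0]-d["cx"])/d["fx"],-(uv[:,1]-d["cy"])/d["fy"],-np.ones(len(uv))],-1)@T[:3,:3].T
    return T[:3,3]+r*((h-T[2,3])/r[:,2])[:,None]
def rect(xy):
    c,(a,b),th=cv2.minAreaRect((xy*1000).astype(np.float32)); 
    if a<b:a,b,th=b,a,th+90
    return np.round(c,1),round(a),round(b),round((th+90)%180-90,1)   # long-axis angle from world x, deg
E
python3 - <<'E'
import pickle;from h import *
d=pickle.load(open("pics/top.pkl","rb"));W=cloud(d)
print("desk z",[round(float(W[v,u,2]),4) for u,v in((330,280),(240,310),(320,180))])
m=((W[...,2]>.012)).astype(np.uint8)
n,l,st,c=cv2.connectedComponentsWithStats(m)
for i in range(1,n):
    if st[i,4]>60:
        p=W[l==i];top=np.nanpercentile(p[:,2],95);q=p[p[:,2]>top-.012]
        print(c[i].round(),st[i,4],"top",round(top,3),rect(q[:,:2]))
hsv=cv2.cvtColor(d["frame"],cv2.COLOR_BGR2HSV)
g=cv2.inRange(hsv,(45,80,30),(90,255,160));g=cv2.morphologyEx(g,cv2.MORPH_CLOSE,np.ones((5,5)))
n,l,st,c=cv2.connectedComponentsWithStats(g)
for i in range(1,n):
    if st[i,4]>1000:
        v,u=np.where(l==i);print("mat",c[i],rect(plane(d,np.stack([u,v],1),.003)[:,:2]))
E
```

```text
desk z [0.0005, 0.0021, 0.0015]
[399.  76.] 1089 top 0.198 (array([ 837.8, -331.5]), 85, 84, 18.8)
[111. 110.] 7137 top 0.189 (array([691.6, 572.9]), 298, 16, 72.6)
[327. 107.] 486 top 0.141 (array([ 774.9, -116.1]), 24, 22, -4.1)
[227. 123.] 790 top 0.091 (array([749.6, 177.7]), 81, 78, 2.4)
[563. 190.] 14978 top 0.25 (array([ 456.7, -686.3]), 180, 170, -83.2)
[183. 146.] 616 top 0.036 (array([700.1, 314.4]), 98, 55, 49.3)
[380. 160.] 1270 top 0.05 (array([ 613.6, -259.3]), 163, 63, 12.4)
[ 42. 179.] 2172 top 0.062 (array([629.9, 720.8]), 177, 114, 90.0)
[454. 176.] 355 top 0.028 (array([ 552.4, -469.6]), 89, 88, 55.5)
[171. 231.] 2052 top 0.039 (array([448.8, 336. ]), 280, 219, 3.3)
[421. 219.] 1391 top 0.05 (array([ 430.9, -355.1]), 162, 64, -12.4)
[349. 223.] 1312 top 0.05 (array([ 436.3, -151.9]), 163, 63, 10.1)
[264. 242.] 759 top 0.023 (array([386.8,  81.4]), 199, 41, 21.8)
[177. 301.] 450 top 0.121 (array([255.9, 313.3]), 22, 21, 84.3)
[ 23. 359.] 2813 top 0.347 (array([200.9, 504.5]), 68, 38, 11.2)
[303. 376.] 4073 top 0.343 (array([83.4, -3.8]), 103, 17, 85.5)
mat [281.38122977 166.81779935] (array([623.7,  29.4]), 197, 147, 87.4)
```

```bash
python3 - <<'E'
import pickle;from h import *
for n in("top","scene"):
    d=pickle.load(open(f"pics/{n}.pkl","rb"));W=cloud(d);print(n)
    for cx,cy in((.614,-.259),(.436,-.152),(.431,-.355)):
        q=W[(np.hypot(W[...,0]-cx,W[...,1]-cy)<.1)&(W[...,2]>.041)&(W[...,2]<.06)]
        print("tin",rect(q[:,:2]),q.mean(0).round(4))
    q=W[(abs(W[...,0]-.449)<.16)&(abs(W[...,1]-.336)<.13)&(W[...,2]>.026)&(W[...,2]<.045)]
    print("crate rim",rect(q[:,:2]),np.percentile(q[:,2],[50,90]))
    hsv=cv2.cvtColor(d["frame"],cv2.COLOR_BGR2HSV)
    g=cv2.inRange(hsv,(45,80,30),(90,255,160))>0
    m=g&(np.hypot(W[...,0]-.62,W[...,1]-.03)<.15);print("mat",rect(W[m][:,:2]))
    # crate walls: histograms of rim points
    print(np.histogram(q[:,0],np.arange(.30,.60,.01))[0],np.histogram(q[:,1],np.arange(.21,.46,.01))[0])
E
```

```text
top
tin (array([ 613.8, -259.2]), 162, 63, 12.4) [ 0.6112 -0.2588  0.0466]
tin (array([ 436., -152.]), 162, 62, 10.0) [ 0.4341 -0.1519  0.0468]
tin (array([ 430.9, -355.1]), 162, 64, -12.4) [ 0.4294 -0.3545  0.0466]
crate rim (array([448.8, 336. ]), 280, 219, 3.3) [0.03542706 0.03880617]
mat (array([623.5,  29.3]), 197, 149, 87.3)
[ 23 178 222  57  33  33  32  33  32  37  31  30  35  30  27  33  28  29
  26  32  26  28  30  31  29  31 129 193 105] [  0 179 177  39  23  30  30  42  52  56  51  52  56  54  57  54  52  38
  29  24  29  38 293 125]
scene
tin (array([ 613.9, -263.7]), 164, 63, 12.6) [ 0.6171 -0.264   0.046 ]
tin (array([ 436.2, -157. ]), 166, 64, 11.0) [ 0.4401 -0.1575  0.046 ]
tin (array([ 431.8, -360.8]), 166, 62, -12.0) [ 0.4363 -0.3616  0.0462]
crate rim (array([447.7, 329.8]), 285, 224, 3.6) [0.03314741 0.0377732 ]
mat (array([625.5,  26.3]), 196, 149, 86.9)
[ 18  68 156  58  16  18  22  19  19  24  20  20  22  20  24  25  19  24
  21  23  24  22  20  23  24  22 102 199  82] [ 50 176  70  24  24  24  30  34  38  37  38  44  37  33  33  39  35  29
  22  23  18  99 168  32]
```

```bash
python3 -m handwheel '[[[2,-6,2,0,0,-0.12,-1],[4,-9,4,0,0,-0.24,-1],[5.5,-13,4,0,0,-0.36,-1],[7,-17,4,0,0,-0.48,-1],[8,-21,4,0,0,-0.6,-1],[9,-25,4,0,0,-0.72,-1],[10,-29,4,0,0,-0.84,-1],[11,-33,4,0,0,-0.96,-1],[12,-36.5,4,0,0,-1.08,-1],[13,-40,4,0,0,-1.2,-1],[13.5,-41,4,0,0,-1.3,-1],[13.5,-41,4,0,0,-1.3,-1]]]' 50
```

```text
t: 1.1
eef_pos: [0.3626, 0.1685, 0.2536]
tcp_rot: [-2.343, -2.093, -0.001]
contact_force: [-0.5, -0.4, 0.3]
grip_width: 0.0941
grip_force: 0.0
```

```bash
python3 -m handwheel '[[[0.7,-3,0,0,0,-0.12,-1],[1.4,-6,0,0,0,-0.24,-1],[2.1,-9,-1,0,0,-0.36,-1],[2.8,-12.5,-2,0,0,-0.48,-1],[3.5,-16,-3,0,0,-0.6,-1],[4.2,-19.5,-4,0,0,-0.72,-1],[5,-23,-5,0,0,-0.84,-1],[6,-26.5,-5.4,0,0,-0.96,-1],[7,-30,-5.4,0,0,-1.08,-1],[7.3,-32.3,-5.4,0,0,-1.2,-1],[7.3,-32.3,-5.4,0,0,-1.29,-1],[7.3,-32.3,-5.4,0,0,-1.29,-1]]]'
cat >> h.py <<'E'
from scipy.spatial.transform import Rotation as R
def wcloud(d,s):
    z=d["range_z"];v,u=np.mgrid[:400,:640];x=(u-d["cx"])/d["fx"];y=(v-d["cy"])/d["fy"]
    th=np.hypot(x,y);k=np.where(th>0,np.tan(np.minimum(th,1.4))/np.maximum(th,1e-9),1)
    P=np.stack([x*k*z,-y*k*z,-z],-1);P[(z<=0)|(th>1.2)]=np.nan
    T=d["T_tool_cam"];P=P@T[:3,:3].T+T[:3,3]
    return R.from_rotvec(s["tcp_rot"]).apply(P.reshape(-1,3)).reshape(P.shape)+np.array(s["eef_pos"])
def st():
    from plant import sense
    s=sense();r=R.from_rotvec(s["tcp_rot"]).as_matrix()
    print("t",round(s["t"],2),"pos",np.round(s["eef_pos"],4),"yang",round(np.degrees(np.arctan2(r[1,1],r[0,1])),2),"z",np.round(r[:,2],3),"F",np.round(s["contact_force"],2),"M.y",round(float(np.dot(s["wrist_torque"],r[:,1])),3),"M",np.round(s["wrist_torque"],3),"w",round(s["grip_width"],4),"gf",round(s["grip_force"],1))
    return s
E
python3 - <<'E'
from h import *;from plant import snapshot
s=st();d=snapshot("wrist");W=wcloud(d,s);print(np.round(s["joints"],2))
cv2.imwrite("pics/w1.png",d["frame"])
for cx,cy in((.614,-.261),(.436,-.154),(.431,-.358)):
    q=W[(np.hypot(W[...,0]-cx,W[...,1]-cy)<.1)&(W[...,2]>.038)&(W[...,2]<.06)]
    if len(q)>50:print("tin",len(q),rect(q[:,:2]),q.mean(0).round(4))
E
```

```text
t: 2.1
eef_pos: [0.4344, -0.1514, 0.1991]
tcp_rot: [3.129, 0.274, -0.002]
contact_force: [-0.4, 0.7, -0.3]
grip_width: 0.0936
grip_force: 0.0
t 2.1 pos [ 0.4344 -0.1514  0.1991] yang -79.99 z [-0.001 -0.001 -1.   ] F [-0.42  0.74 -0.34] M.y -0.167 M [-0.024  0.165 -0.016] w 0.0936 gf 0.0
[-0.47  0.17  0.82  2.04 -0.15  0.98 -0.97]
tin 6162 (array([ 605.1, -262.4]), 146, 64, 12.5) [ 0.6014 -0.2609  0.0461]
tin 8027 (array([ 435.7, -153.4]), 163, 62, 10.1) [ 0.4409 -0.1526  0.0464]
tin 5175 (array([ 431.2, -356.9]), 163, 64, -12.3) [ 0.4351 -0.3541  0.046 ]
```

Wrist view confirms tin B to within 2 mm. Now I'll descend, grip and lift it.

```bash
python3 -m handwheel '[[[0.1,-0.2,-3,0,0,0,-1],[0.1,-0.2,-6,0,0,0,-1],[0.1,-0.2,-9,0,0,0,-1],[0.1,-0.2,-12,0,0,0,-1],[0.1,-0.2,-14.5,0,0,0,-1],[0.1,-0.2,-16.5,0,0,0,-1],[0.1,-0.2,-17.8,0,0,0,-1],[0.1,-0.2,-18.5,0,0,0,-1],[0.1,-0.2,-18.6,0,0,0,-1],[0.1,-0.2,-18.6,0,0,0,-0.2],[0.1,-0.2,-18.6,0,0,0,0.2],[0.1,-0.2,-18.6,0,0,0,0.6]]]' 50
python3 -m handwheel '[[[0,0,0,0,0,0,1],[0,0,0,0,0,0,1],[0,0,0,0,0,0,1],[0,0,0,0,0,0,1],[0,0,0,0,0,0,1]]]' 50
python3 -c "from h import *;st()"
```

```text
t: 3.15
eef_pos: [0.4361, -0.1523, 0.0143]
tcp_rot: [-3.129, -0.285, -0.002]
contact_force: [0.5, -0.1, 0.9]
grip_width: 0.0778
grip_force: 0.0
t: 3.57
eef_pos: [0.4358, -0.1527, 0.0138]
tcp_rot: [3.129, 0.283, 0.001]
contact_force: [-0.9, -0.2, 7.9]
grip_width: 0.0577
grip_force: 50.0
t 3.57 pos [ 0.4358 -0.1527  0.0138] yang -79.65 z [ 0.001 -0.    -1.   ] F [-0.95 -0.23  7.87] M.y -0.297 M [-0.207  0.265  0.046] w 0.0577 gf 50.0
```

```bash
python3 -m handwheel '[[[0,0,1,0,0,0,1],[0,0,3,0,0,0,1],[0,0,6,0,0,0,1],[0,0,9,0,0,0,1],[0,0,12,0,0,0,1],[0,0,15,0,0,0,1],[0,0,18,0,0,0,1],[0,0,20,0,0,0,1],[0,0,21,0,0,0,1],[0,0,21,0,0,0,1],[0,0,21,0,0,0,1]]]'
python3 -c "from h import *;s=st();print(np.round(s['joints'],2))"
python3 -m handwheel '[[[0,0,0,0.01,-0.06,0,1],[0,0,0,0.03,-0.17,0,1],[0,0,0,0.05,-0.28,0,1],[0,0,0,0.07,-0.39,0,1],[0,0,0,0.09,-0.50,0,1],[0,0,0,0.1,-0.58,0,1],[0,0,0,0.11,-0.62,0,1],[0,0,0,0.11,-0.62,0,1],[0,0,0,0.11,-0.62,0,1],[0,0,0,0.11,-0.62,0,1],[0,0,0,0.11,-0.62,0,1],[0,0,0,0.11,-0.62,0,1]]]'
python3 -c "from h import *;s=st();print(np.round(s['joints'],2))"
python3 -m handwheel '[[[0,0,0,-0.02,0.11,0,1],[0,0,0,-0.04,0.22,0,1],[0,0,0,-0.06,0.33,0,1],[0,0,0,-0.08,0.44,0,1],[0,0,0,-0.1,0.56,0,1],[0,0,0,-0.11,0.62,0,1],[0,0,0,-0.11,0.62,0,1],[0,0,0,-0.11,0.62,0,1],[0,0,0,-0.11,0.62,0,1]]]'
python3 -c "from h import *;s=st();print(np.round(s['joints'],2))"
```

```text
t: 4.48
eef_pos: [0.4352, -0.1521, 0.2229]
tcp_rot: [-3.128, -0.284, 0.0]
contact_force: [0.3, 0.1, -3.4]
grip_width: 0.0576
grip_force: 50.0
t 4.48 pos [ 0.4352 -0.1521  0.2229] yang -79.61 z [-0.     0.001 -1.   ] F [ 0.27  0.09 -3.39] M.y -0.075 M [-0.     0.076 -0.039] w 0.0576 gf 50.0
[-0.51  0.14  0.85  2.01 -0.12  1.04 -0.99]
t: 5.48
eef_pos: [0.4357, -0.1526, 0.2233]
tcp_rot: [-2.928, -0.266, -0.951]
contact_force: [-0.1, 0.6, -3.1]
grip_width: 0.0578
grip_force: 50.0
t 5.48 pos [ 0.4357 -0.1526  0.2233] yang -79.69 z [ 0.579  0.102 -0.809] F [-0.09  0.61 -3.06] M.y -1.025 M [-0.139  1.016 -0.05 ] w 0.0578 gf 50.0
[-0.58 -0.31  1.    2.4  -0.26  0.41 -0.72]
t: 6.23
eef_pos: [0.435, -0.1528, 0.223]
tcp_rot: [-3.129, -0.282, -0.001]
contact_force: [0.1, 0.4, -2.6]
grip_width: 0.0574
grip_force: 50.0
t 6.23 pos [ 0.435  -0.1528  0.223 ] yang -79.69 z [ 0.001  0.    -1.   ] F [ 0.13  0.41 -2.58] M.y -0.055 M [ 0.016  0.058 -0.011] w 0.0574 gf 50.0
[-0.47  0.13  0.81  2.01 -0.11  1.04 -1.  ]
```

```bash

python3 -m handwheel '[[[0,0,0,-0.01,0.06,0,1],[0,0,0,-0.03,0.17,0,1],[0,0,0,-0.05,0.28,0,1],[0,0,0,-0.07,0.39,0,1],[0,0,0,-0.09,0.50,0,1],[0,0,0,-0.1,0.58,0,1],[0,0,0,-0.11,0.62,0,1],[0,0,0,-0.11,0.62,0,1],[0,0,0,-0.11,0.62,0,1],[0,0,0,-0.11,0.62,0,1],[0,0,0,-0.11,0.62,0,1],[0,0,0,-0.11,0.62,0,1]]]'
python3 -c "from h import *;s=st();print(np.round(s['joints'],2))"
python3 -m handwheel '[[[0,0,0,0.02,-0.11,0,1],[0,0,0,0.04,-0.22,0,1],[0,0,0,0.06,-0.33,0,1],[0,0,0,0.08,-0.44,0,1],[0,0,0,0.1,-0.56,0,1],[0,0,0,0.11,-0.62,0,1],[0,0,0,0.11,-0.62,0,1],[0,0,0,0.11,-0.62,0,1],[0,0,0,0.11,-0.62,0,1]]]'
python3 -c "from h import *;s=st();print(np.round(s['joints'],2))"
for i in 1 2 3; do python3 -m handwheel '[[[0,0,0,0,0,0,1]]]' >/dev/null; python3 -c "from h import *;s=st()"; done
```

```text
t: 7.23
eef_pos: [0.4353, -0.1526, 0.2241]
tcp_rot: [2.928, 0.265, -0.95]
contact_force: [0.1, -0.5, -3.3]
grip_width: 0.0574
grip_force: 50.0
t 7.23 pos [ 0.4353 -0.1526  0.2241] yang -79.73 z [-0.578 -0.102 -0.81 ] F [ 0.14 -0.53 -3.26] M.y 0.775 M [ 0.11  -0.768 -0.04 ] w 0.0574 gf 50.0
[-0.39  0.59  0.76  1.66 -0.08  1.59 -0.98]
t: 7.98
eef_pos: [0.4358, -0.1522, 0.2237]
tcp_rot: [-3.129, -0.285, 0.002]
contact_force: [0.6, 0.5, -3.0]
grip_width: 0.0577
grip_force: 50.0
t 7.98 pos [ 0.4358 -0.1522  0.2237] yang -79.6 z [-0.001 -0.    -1.   ] F [ 0.63  0.45 -3.03] M.y -0.231 M [-0.034  0.228  0.017] w 0.0577 gf 50.0
[-0.48  0.14  0.82  2.01 -0.12  1.04 -0.99]
t 8.07 pos [ 0.4359 -0.1523  0.2233] yang -79.59 z [-0.002 -0.001 -1.   ] F [ 0.7  -0.43 -3.06] M.y -0.191 M [-0.053  0.184 -0.018] w 0.0581 gf 50.0
t 8.15 pos [ 0.4358 -0.1524  0.2231] yang -79.61 z [-0.002 -0.001 -1.   ] F [ 0.39 -0.78 -3.6 ] M.y -0.237 M [-0.056  0.231  0.036] w 0.0577 gf 50.0
t 8.23 pos [ 0.4357 -0.1525  0.2231] yang -79.62 z [-0.002 -0.001 -1.   ] F [ 0.72 -0.35 -3.26] M.y -0.228 M [-0.045  0.224 -0.012] w 0.0577 gf 50.0
```

Tin B's moment shifts by 0.16 N m between the two tips, so the ball is in B. I'll set it back flat where it was, release and rise.

```bash

python3 -m handwheel '[[[0,0,-2,0,0,0,1],[0,0,-5,0,0,0,1],[0,0,-8.5,0,0,0,1],[0,0,-12,0,0,0,1],[0,0,-15,0,0,0,1],[0,0,-17.5,0,0,0,1],[0,0,-19.2,0,0,0,1],[0,0,-20,0,0,0,1],[0,0,-20.4,0,0,0,1],[0,0,-20.7,0,0,0,1],[0,0,-20.9,0,0,0,1],[0,0,-21,0,0,0,1]]]'
python3 -m handwheel '[[[0,0,0,0,0,0,1],[0,0,0,0,0,0,0.1],[0,0,0,0,0,0,-0.2],[0,0,0,0,0,0,-0.5],[0,0,0,0,0,0,-0.8],[0,0,0,0,0,0,-0.8]]]'
python3 -c "from h import *;s=st()"
python3 -m handwheel '[[[0,0,0.5,0,0,0,-0.8],[0,0,2,0,0,0,-0.8],[0,0,4,0,0,0,-0.8],[0,0,7,0,0,0,-0.8],[0,0,10,0,0,0,-1],[0,0,13,0,0,0,-1],[0,0,15,0,0,0,-1],[0,0,15,0,0,0,-1]]]'
python3 - <<'E'
from h import *;from plant import snapshot
s=st();d=snapshot("wrist");W=wcloud(d,s);print(np.round(s["joints"],2))
for cx,cy in((.614,-.261),(.436,-.154),(.431,-.358)):
    q=W[(np.hypot(W[...,0]-cx,W[...,1]-cy)<.1)&(W[...,2]>.038)&(W[...,2]<.06)]
    if len(q)>50:print("tin",len(q),rect(q[:,:2]),q.mean(0).round(4))
E
```

```text
t: 9.23
eef_pos: [0.4361, -0.1525, 0.014]
tcp_rot: [3.129, 0.284, 0.002]
contact_force: [-4.6, -0.4, 4.5]
grip_width: 0.0578
grip_force: 50.0
t: 9.73
eef_pos: [0.4356, -0.1525, 0.0135]
tcp_rot: [-3.129, -0.284, -0.0]
contact_force: [-1.0, 0.3, 0.1]
grip_width: 0.0742
grip_force: 0.0
t 9.73 pos [ 0.4356 -0.1525  0.0135] yang -79.63 z [ 0.  0. -1.] F [-1.01  0.35  0.08] M.y -0.155 M [ 0.002  0.158 -0.012] w 0.0742 gf 0.0
t: 10.4
eef_pos: [0.437, -0.153, 0.167]
tcp_rot: [3.129, 0.283, 0.008]
contact_force: [0.5, -1.0, -0.1]
grip_width: 0.0938
grip_force: 0.0
t 10.4 pos [ 0.437 -0.153  0.167] yang -79.65 z [ 0.005  0.    -1.   ] F [ 0.51 -1.04 -0.06] M.y -0.118 M [ 0.013  0.122 -0.032] w 0.0938 gf 0.0
[-0.45  0.24  0.82  2.07 -0.22  0.91 -0.89]
tin 6876 (array([ 601.9, -263.3]), 139, 64, 12.5) [ 0.5978 -0.2615  0.046 ]
tin 9649 (array([ 436.4, -152.1]), 162, 63, 10.3) [ 0.4416 -0.1512  0.0464]
tin 5262 (array([ 432.1, -357.1]), 162, 65, -12.9) [ 0.4418 -0.3537  0.0459]
```

```bash

python3 -m handwheel '[[[0,-2,0,0,0,-0.05,-1],[0,-5,0,0,0,-0.1,-1],[-0.1,-8.5,0,0,0,-0.17,-1],[-0.3,-12,0,0,0,-0.24,-1],[-0.4,-15.5,0,0,0,-0.31,-1],[-0.5,-18.5,0,0,0,-0.37,-1],[-0.5,-20.4,0,0,0,-0.4,-1],[-0.5,-20.4,0,0,0,-0.4,-1],[-0.5,-20.4,0,0,0,-0.4,-1]]]'
python3 - <<'E'
from h import *;from plant import snapshot
s=st();d=snapshot("wrist");W=wcloud(d,s);print(np.round(s["joints"],2))
for cx,cy in((.614,-.261),(.436,-.154),(.431,-.358)):
    q=W[(np.hypot(W[...,0]-cx,W[...,1]-cy)<.1)&(W[...,2]>.038)&(W[...,2]<.06)]
    if len(q)>50:print("tin",len(q),rect(q[:,:2]),q.mean(0).round(4))
E
```

```text
t: 11.2
eef_pos: [0.4294, -0.3572, 0.1622]
tcp_rot: [-3.122, 0.347, 0.003]
contact_force: [0.0, 0.2, -0.4]
grip_width: 0.0936
grip_force: 0.0
t 11.2 pos [ 0.4294 -0.3572  0.1622] yang -102.67 z [-0.002  0.    -1.   ] F [ 0.02  0.19 -0.43] M.y -0.215 M [0.026 0.215 0.044] w 0.0936 gf 0.0
[-0.03  0.49  0.87  1.85 -0.43  1.01 -0.77]
tin 7267 (array([ 611.8, -261.5]), 160, 64, 12.4) [ 0.5962 -0.2655  0.0462]
tin 5461 (array([ 436.6, -153.1]), 161, 64, 10.7) [ 0.4454 -0.157   0.0461]
tin 9884 (array([ 431.9, -357.7]), 160, 63, -12.6) [ 0.4371 -0.3589  0.0464]
```

```bash

python3 -m handwheel '[[[0.2,0,-2.5,0,0,0,-1],[0.2,0,-5.5,0,0,0,-1],[0.2,0,-8.5,0,0,0,-1],[0.2,0,-11,0,0,0,-1],[0.2,0,-13,0,0,0,-1],[0.2,0,-14.2,0,0,0,-1],[0.2,0,-14.8,0,0,0,-1],[0.2,0,-14.8,0,0,0,-0.4],[0.2,0,-14.8,0,0,0,0],[0.2,0,-14.8,0,0,0,1],[0.2,0,-14.8,0,0,0,1],[0.2,0,-14.8,0,0,0,1]]]' 50
python3 -m handwheel '[[[0,0,0,0,0,0,1],[0,0,0,0,0,0,1],[0,0,0,0,0,0,1]]]'
python3 -c "from h import *;s=st()"
python3 -m handwheel '[[[0,0,1,0,0,0,1],[0,0,3,0,0,0,1],[0,0,6,0,0,0,1],[0,0,9,0,0,0,1],[0,0,12,0,0,0,1],[0,0,15,0,0,0,1],[0,0,18,0,0,0,1],[0,0,20,0,0,0,1],[0,0,21,0,0,0,1],[0,0,21,0,0,0,1],[0,0,21,0,0,0,1]]]'
python3 -c "from h import *;s=st();print(np.round(s['joints'],2))"
```

```text
t: 12.25
eef_pos: [0.4329, -0.3566, 0.0162]
tcp_rot: [3.123, -0.343, 0.002]
contact_force: [-0.2, -0.5, -0.6]
grip_width: 0.0641
grip_force: 0.0
t: 12.5
eef_pos: [0.4328, -0.3569, 0.016]
tcp_rot: [3.122, -0.344, 0.001]
contact_force: [-0.6, 0.8, 7.4]
grip_width: 0.0579
grip_force: 50.0
t 12.5 pos [ 0.4328 -0.3569  0.016 ] yang -102.56 z [ 0.001 -0.    -1.   ] F [-0.64  0.85  7.38] M.y -0.339 M [-0.042  0.357  0.071] w 0.0579 gf 50.0
t: 13.42
eef_pos: [0.4323, -0.3561, 0.2248]
tcp_rot: [-3.122, 0.343, 0.0]
contact_force: [-0.1, -0.4, -4.5]
grip_width: 0.0582
grip_force: 50.0
t 13.42 pos [ 0.4323 -0.3561  0.2248] yang -102.54 z [-0.     0.001 -1.   ] F [-0.13 -0.36 -4.52] M.y -0.188 M [-0.01   0.195 -0.038] w 0.0582 gf 50.0
[-0.08  0.41  0.93  1.79 -0.37  1.12 -0.82]
```

```bash

python3 -m handwheel '[[[0,0,0,-0.01,-0.06,0,1],[0,0,0,-0.04,-0.17,0,1],[0,0,0,-0.06,-0.28,0,1],[0,0,0,-0.09,-0.39,0,1],[0,0,0,-0.11,-0.50,0,1],[0,0,0,-0.13,-0.58,0,1],[0,0,0,-0.14,-0.62,0,1],[0,0,0,-0.14,-0.62,0,1],[0,0,0,-0.14,-0.62,0,1],[0,0,0,-0.14,-0.62,0,1],[0,0,0,-0.14,-0.62,0,1],[0,0,0,-0.14,-0.62,0,1]]]'
python3 -c "from h import *;s=st();print(np.round(s['joints'],2))"
python3 -m handwheel '[[[0,0,0,0.02,0.11,0,1],[0,0,0,0.05,0.22,0,1],[0,0,0,0.07,0.33,0,1],[0,0,0,0.1,0.44,0,1],[0,0,0,0.12,0.55,0,1],[0,0,0,0.14,0.62,0,1],[0,0,0,0.14,0.62,0,1],[0,0,0,0.14,0.62,0,1],[0,0,0,0.14,0.62,0,1]]]'
for i in 1 2 ; do python3 -c "from h import *;s=st()";python3 -m handwheel '[[[0,0,0,0,0,0,1]]]' >/dev/null;  done
python3 -m handwheel '[[[0,0,0,0.01,0.06,0,1],[0,0,0,0.04,0.17,0,1],[0,0,0,0.06,0.28,0,1],[0,0,0,0.09,0.39,0,1],[0,0,0,0.11,0.50,0,1],[0,0,0,0.13,0.58,0,1],[0,0,0,0.14,0.62,0,1],[0,0,0,0.14,0.62,0,1],[0,0,0,0.14,0.62,0,1],[0,0,0,0.14,0.62,0,1],[0,0,0,0.14,0.62,0,1],[0,0,0,0.14,0.62,0,1]]]'
python3 -c "from h import *;s=st();print(np.round(s['joints'],2))"
python3 -m handwheel '[[[0,0,0,-0.02,-0.11,0,1],[0,0,0,-0.05,-0.22,0,1],[0,0,0,-0.07,-0.33,0,1],[0,0,0,-0.1,-0.44,0,1],[0,0,0,-0.12,-0.55,0,1],[0,0,0,-0.14,-0.62,0,1],[0,0,0,-0.14,-0.62,0,1],[0,0,0,-0.14,-0.62,0,1],[0,0,0,-0.14,-0.62,0,1]]]'
for i in 1 2 ; do python3 -c "from h import *;s=st()";python3 -m handwheel '[[[0,0,0,0,0,0,1]]]' >/dev/null;  done
```

```text
t: 14.42
eef_pos: [0.433, -0.3564, 0.2253]
tcp_rot: [2.903, -0.318, 0.952]
contact_force: [0.6, 0.2, -2.4]
grip_width: 0.0576
grip_force: 50.0
t 14.42 pos [ 0.433  -0.3564  0.2253] yang -102.54 z [ 0.578 -0.13  -0.805] F [ 0.65  0.22 -2.38] M.y -1.111 M [0.239 1.085 0.046] w 0.0576 gf 50.0
[ 0.06  0.08  0.82  2.22 -0.95  0.53 -0.17]
t: 15.17
eef_pos: [0.4321, -0.3567, 0.2251]
tcp_rot: [3.122, -0.344, 0.0]
contact_force: [-0.2, -0.5, -2.2]
grip_width: 0.0576
grip_force: 50.0
t 15.17 pos [ 0.4321 -0.3567  0.2251] yang -102.59 z [ 0.    -0.001 -1.   ] F [-0.19 -0.48 -2.17] M.y -0.16 M [ 0.04   0.155 -0.037] w 0.0576 gf 50.0
t 15.25 pos [ 0.4318 -0.3566  0.2256] yang -102.62 z [ 0.001 -0.    -1.   ] F [ 0.44  0.63 -3.39] M.y -0.152 M [-0.009  0.158 -0.043] w 0.0573 gf 50.0
t: 16.33
eef_pos: [0.4323, -0.3565, 0.2262]
tcp_rot: [-2.903, 0.32, 0.951]
contact_force: [-0.1, 0.8, -2.9]
grip_width: 0.0576
grip_force: 50.0
t 16.33 pos [ 0.4323 -0.3565  0.2262] yang -102.62 z [-0.577  0.131 -0.806] F [-0.11  0.79 -2.87] M.y 0.884 M [-0.216 -0.858 -0.018] w 0.0576 gf 50.0
[ 0.05  0.81  0.84  1.36 -0.21  1.73 -0.9 ]
t: 17.08
eef_pos: [0.4329, -0.3561, 0.2257]
tcp_rot: [-3.122, 0.342, 0.001]
contact_force: [-0.5, -0.0, -3.6]
grip_width: 0.0577
grip_force: 50.0
t 17.08 pos [ 0.4329 -0.3561  0.2257] yang -102.51 z [-0.001  0.001 -1.   ] F [-0.46 -0.01 -3.61] M.y -0.128 M [-0.028  0.137  0.016] w 0.0577 gf 50.0
t 17.17 pos [ 0.433  -0.3564  0.2253] yang -102.5 z [-0.002  0.    -1.   ] F [ 0.17  0.52 -2.81] M.y -0.14 M [-0.009  0.145  0.009] w 0.0577 gf 50.0
```

C stays silent (−0.155 then −0.135 N m). Carrying it to the crate's far slot, about (0.506, 0.336).

```bash

python3 -m handwheel '[[[0,0.8,0,0,0,0.03,1],[0.2,2.5,0,0,0,0.1,1],[0.5,5.5,0,0,0,0.19,1],[0.8,8.5,0,0,0,0.28,1],[1.1,12,0,0,0,0.37,1],[1.4,15.5,0,0,0,0.47,1],[1.8,19,0,0,0,0.57,1],[2.2,22.5,0,0,0,0.67,1],[2.6,26,0,0,0,0.77,1],[3,29.5,0,0,0,0.85,1],[3.3,32,0,0,0,0.90,1],[3.5,34,0,0,0,0.92,1]]]'
python3 -m handwheel '[[[0.2,2.5,0,0,0,0.06,1],[0.5,5.5,0,0,0,0.15,1],[0.9,9,0,0,0,0.25,1],[1.3,12.5,0,0,0,0.35,1],[1.7,16,0,0,0,0.45,1],[2.1,19.5,0,0,0,0.55,1],[2.5,23,0,0,0,0.65,1],[2.9,26.5,0,0,0,0.74,1],[3.2,30,0,0,0,0.82,1],[3.5,33,0,0,0,0.89,1],[3.7,35,0,0,0,0.93,1],[3.7,35,0,0,0,0.93,1]]]'
python3 -m handwheel '[[[0,0,0,0,0,0,1],[0,0,0,0,0,0,1]]]'
python3 - <<'E'
from h import *;from plant import snapshot
s=st();d=snapshot("wrist");W=wcloud(d,s);print(np.round(s["joints"],2))
cv2.imwrite("pics/w2.png",d["frame"])
E
```

```text
t: 18.25
eef_pos: [0.4674, -0.0136, 0.2254]
tcp_rot: [-2.947, -1.089, 0.001]
contact_force: [-0.6, 0.0, -2.8]
grip_width: 0.058
grip_force: 50.0
t: 19.25
eef_pos: [0.5031, 0.3385, 0.2244]
tcp_rot: [-2.142, -2.297, 0.001]
contact_force: [-0.8, 0.7, -2.6]
grip_width: 0.058
grip_force: 50.0
t: 19.42
eef_pos: [0.5043, 0.333, 0.225]
tcp_rot: [2.154, 2.287, -0.002]
contact_force: [-0.9, -1.4, -3.4]
grip_width: 0.0578
grip_force: 50.0
t 19.42 pos [0.5043 0.333  0.225 ] yang 3.43 z [-0.001 -0.001 -1.   ] F [-0.92 -1.41 -3.37] M.y -0.087 M [-0.089  0.04  -0.005] w 0.0578 gf 50.0
[-0.86  0.38  0.29  1.66 -0.12  1.12 -0.48]
```

View pics/w2.png

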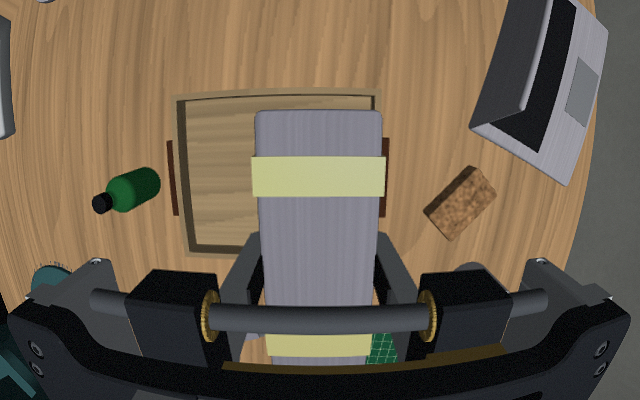

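The wrist view shows the held tin at about (318,240), parallel to the crate. Visible crate walls are at column ~180 on the left, row ~97 on the far side and column ~380 on the right. I'll measure the walls by depth.

```bash

python3 - <<'E'
from h import *;from plant import snapshot
s=st();d=snapshot("wrist");W=wcloud(d,s)
c=np.array([.448,.333]);a=np.radians(3.4)
L=(W[...,:2]-c)@np.array([[np.cos(a),-np.sin(a)],[np.sin(a),np.cos(a)]])
z=W[...,2];m=(z>.029)&(z<.045)
def h(sel,k):
    x=L[sel][:,k]; print(k,len(x),np.percentile(x,[5,25,50,75,95]).round(4))
h(m&(L[...,0]<-.1)&(L[...,0]>-.135)&(abs(L[...,1])<.08),0)
h(m&(L[...,0]>.1)&(L[...,0]<.135)&(abs(L[...,1])<.12),0)
h(m&(L[...,1]>.08)&(L[...,1]<.13)&(abs(L[...,0])<.1),1)
h(m&(L[...,1]<-.08)&(L[...,1]>-.13)&(abs(L[...,0])<.1),1)
t=(z>.18)&(z<.27)&(np.hypot(L[...,0]-.058,L[...,1])<.1)&(z<.25)
print("held top",rect(W[t&(z>.23)][:,:2]),W[t][:,2].mean())
E
```

```text
t 19.47 pos [0.5045 0.3327 0.2253] yang 3.4 z [-0.    -0.001 -1.   ] F [ 0.18 -0.42 -3.4 ] M.y -0.057 M [-0.061  0.057 -0.013] w 0.0574 gf 50.0
0 1131 [-0.1337 -0.1269 -0.1234 -0.1205 -0.1195]
0 396 [0.1027 0.1163 0.1236 0.1314 0.1345]
1 1199 [0.1005 0.1023 0.1046 0.1067 0.1083]
1 249 [-0.1057 -0.1033 -0.1005 -0.0989 -0.0982]
held top (array([489.7, 356.3]), 94, 62, -45.9) 0.23947633164904425
```

```bash

python3 -m handwheel '[[[0.1,0.2,-1,0,0,0,1],[0.15,0.3,-3.5,0,0,0,1],[0.15,0.3,-6.5,0,0,0,1],[0.15,0.3,-9.5,0,0,0,1],[0.15,0.3,-12.5,0,0,0,1],[0.15,0.3,-15,0,0,0,1],[0.15,0.3,-17,0,0,0,1],[0.15,0.3,-18.4,0,0,0,1],[0.15,0.3,-19.2,0,0,0,1],[0.15,0.3,-19.6,0,0,0,1],[0.15,0.3,-19.8,0,0,0,1],[0.15,0.3,-19.8,0,0,0,1]]]'
python3 -c "from h import *;s=st()"
python3 -m handwheel '[[[0,0,-0.1,0,0,0,1],[0,0,-0.2,0,0,0,1],[0,0,-0.2,0,0,0,1]]]'
python3 -c "from h import *;s=st()"
```

```text
t: 20.52
eef_pos: [0.5062, 0.3365, 0.0277]
tcp_rot: [2.154, 2.287, 0.001]
contact_force: [-0.2, 0.3, -3.2]
grip_width: 0.0579
grip_force: 50.0
t 20.52 pos [0.5062 0.3365 0.0277] yang 3.43 z [ 0.  0. -1.] F [-0.19  0.26 -3.21] M.y -0.045 M [-0.052  0.13  -0.042] w 0.0579 gf 50.0
t: 20.77
eef_pos: [0.5061, 0.3367, 0.0259]
tcp_rot: [2.154, 2.287, 0.001]
contact_force: [-0.3, 0.4, -4.3]
grip_width: 0.0577
grip_force: 50.0
t 20.77 pos [0.5061 0.3367 0.0259] yang 3.44 z [ 0.001  0.    -1.   ] F [-0.28  0.39 -4.33] M.y -0.076 M [-0.079  0.051  0.044] w 0.0577 gf 50.0
```

```bash

python3 -m handwheel '[[[0,0,-0.1,0,0,0,1],[0,0,-0.2,0,0,0,1],[0,0,-0.2,0,0,0,1]]]'
python3 -c "from h import *;s=st()"
python3 -m handwheel '[[[0,0,-0.1,0,0,0,1],[0,0,-0.1,0,0,0,1]]]'
python3 -c "from h import *;s=st()"
```

```text
t: 21.02
eef_pos: [0.5061, 0.3367, 0.024]
tcp_rot: [-2.154, -2.287, -0.001]
contact_force: [-3.1, -2.0, 7.5]
grip_width: 0.0577
grip_force: 50.0
t 21.02 pos [0.5061 0.3367 0.024 ] yang 3.44 z [ 0.  0. -1.] F [-3.12 -1.97  7.54] M.y -0.385 M [-0.426  0.681 -0.045] w 0.0577 gf 50.0
t: 21.18
eef_pos: [0.5061, 0.3367, 0.024]
tcp_rot: [-2.154, -2.287, -0.001]
contact_force: [-10.5, -6.4, 26.0]
grip_width: 0.0577
grip_force: 50.0
t 21.18 pos [0.5061 0.3367 0.024 ] yang 3.44 z [ 0.     0.001 -1.   ] F [-10.55  -6.4   26.03] M.y -1.245 M [-1.373  2.102 -0.039] w 0.0577 gf 50.0
```

```bash

python3 -m handwheel '[[[0,0,0.1,0,0,0,1],[0,0,0.12,0,0,0,1],[0,0,0.12,0,0,0,0.1],[0,0,0.12,0,0,0,-0.3],[0,0,0.12,0,0,0,-0.62],[0,0,0.12,0,0,0,-0.62],[0,0,0.12,0,0,0,-0.62]]]'
python3 -c "from h import *;s=st()"
python3 -m handwheel '[[[0,0,0.8,0,0,0,-0.62],[0,0,2.5,0,0,0,-0.62],[0,0,5,0,0,0,-0.62],[0,0,8,0,0,0,-0.62],[0,0,11,0,0,0,-1],[0,0,14,0,0,0,-1],[0,0,16,0,0,0,-1],[0,0,16,0,0,0,-1]]]'
python3 - <<'E'
from h import *;from plant import snapshot
s=st();d=snapshot("wrist");W=wcloud(d,s);cv2.imwrite("pics/w3.png",d["frame"])
m=(W[...,2]>.045)&(W[...,2]<.07)&(np.hypot(W[...,0]-.506,W[...,1]-.336)<.1)
print(rect(W[m][:,:2]),np.percentile(W[m][:,2],[5,50,95]))
E
```

```text
t: 21.77
eef_pos: [0.506, 0.3365, 0.0235]
tcp_rot: [2.154, 2.287, -0.0]
contact_force: [-0.4, 0.1, 0.2]
grip_width: 0.0752
grip_force: 0.0
t 21.77 pos [0.506  0.3365 0.0235] yang 3.44 z [-0. -0. -1.] F [-0.4   0.06  0.25] M.y -0.037 M [-0.042  0.075 -0.032] w 0.0752 gf 0.0
t: 22.43
eef_pos: [0.5076, 0.3375, 0.1887]
tcp_rot: [2.153, 2.286, 0.01]
contact_force: [0.1, 0.6, 0.8]
grip_width: 0.0935
grip_force: 0.0
t 22.43 pos [0.5076 0.3375 0.1887] yang 3.43 z [ 0.005  0.004 -1.   ] F [0.08 0.65 0.84] M.y -0.049 M [-0.05   0.025  0.014] w 0.0935 gf 0.0
(array([505.6, 336.5]), 161, 63, -86.5) [0.05259799 0.05434783 0.05600648]
```

View pics/w3.png

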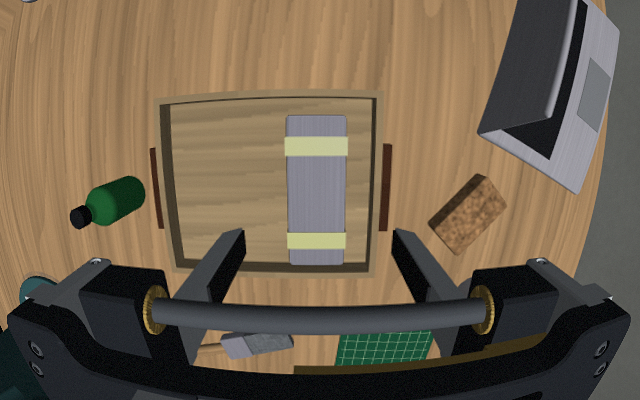

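The picture shows tin C standing square in the crate's far half at about (316,190), clear of all four walls. On to tin A.

```bash

python3 -m handwheel '[[[0.2,-1,0,0,0,-0.03,-1],[0.6,-3.5,0,0,0,-0.09,-1],[1.2,-7,0,0,0,-0.17,-1],[1.8,-10.5,0,0,0,-0.25,-1],[2.4,-14,0,0,0,-0.33,-1],[3,-17.5,0,0,0,-0.41,-1],[3.6,-21,0,0,0,-0.5,-1],[4.2,-24.5,0,0,0,-0.58,-1],[4.8,-28,0,0,0,-0.66,-1],[5.4,-31,0,0,0,-0.73,-1],[5.9,-33.5,0,0,0,-0.79,-1],[6.3,-35.5,0,0,0,-0.84,-1]]]'
python3 -m handwheel '[[[0.4,-2.2,0,0,0,-0.06,-1],[1,-5.5,0,0,0,-0.14,-1],[1.6,-9,0,0,0,-0.22,-1],[2.2,-12.5,0,0,0,-0.3,-1],[2.8,-16,0,0,0,-0.38,-1],[3.4,-19.5,0,0,0,-0.46,-1],[4,-22.5,0,0,0,-0.53,-1],[4.3,-24.3,0,0,0,-0.57,-1],[4.3,-24.3,0,0,0,-0.57,-1],[4.3,-24.3,0,0,0,-0.57,-1]]]'
python3 - <<'E'
from h import *;from plant import snapshot
s=st();d=snapshot("wrist");W=wcloud(d,s);print(np.round(s["joints"],2))
for cx,cy in((.614,-.261),(.436,-.154)):
    q=W[(np.hypot(W[...,0]-cx,W[...,1]-cy)<.1)&(W[...,2]>.038)&(W[...,2]<.06)]
    if len(q)>50:print("tin",len(q),rect(q[:,:2]),q.mean(0).round(4))
E
```

```text
t: 23.48
eef_pos: [0.5681, -0.0218, 0.1827]
tcp_rot: [2.904, 1.199, -0.003]
contact_force: [-0.9, -0.4, 0.2]
grip_width: 0.0941
grip_force: 0.0
t: 24.32
eef_pos: [0.6106, -0.263, 0.1823]
tcp_rot: [-3.123, -0.341, 0.004]
contact_force: [-0.4, 0.7, -0.3]
grip_width: 0.0939
grip_force: 0.0
t 24.32 pos [ 0.6106 -0.263   0.1823] yang -77.54 z [-0.002 -0.    -1.   ] F [-0.39  0.71 -0.32] M.y -0.195 M [-0.061  0.186  0.02 ] w 0.0939 gf 0.0
[-0.11  0.61  0.7   1.55 -0.42  1.14 -0.67]
tin 8824 (array([ 614.2, -260.9]), 160, 63, 12.5) [ 0.6189 -0.2599  0.0464]
tin 1546 (array([ 437.1, -154.1]), 166, 59, 15.1) [ 0.4474 -0.1489  0.0463]
```

```bash

python3 -m handwheel '[[[0.2,0.1,-2.5,0,0,0,-1],[0.2,0.1,-5.5,0,0,0,-1],[0.2,0.1,-8.5,0,0,0,-1],[0.2,0.1,-11.5,0,0,0,-1],[0.2,0.1,-14,0,0,0,-1],[0.2,0.1,-15.6,0,0,0,-1],[0.2,0.1,-16.5,0,0,0,-1],[0.2,0.1,-16.6,0,0,0,-1],[0.2,0.1,-16.6,0,0,0,-0.4],[0.2,0.1,-16.6,0,0,0,0],[0.2,0.1,-16.6,0,0,0,1],[0.2,0.1,-16.6,0,0,0,1]]]' 50
python3 -m handwheel '[[[0,0,0,0,0,0,1],[0,0,0,0,0,0,1],[0,0,0,0,0,0,1]]]'
python3 -c "from h import *;s=st()"
python3 -m handwheel '[[[0,0,1,0,0,0,1],[0,0,3,0,0,0,1],[0,0,6,0,0,0,1],[0,0,9,0,0,0,1],[0,0,12,0,0,0,1],[0,0,15,0,0,0,1],[0,0,18,0,0,0,1],[0,0,20,0,0,0,1],[0,0,21,0,0,0,1],[0,0,21,0,0,0,1],[0,0,21,0,0,0,1]]]'
python3 -c "from h import *;s=st();print(np.round(s['joints'],2))"
python3 -m handwheel '[[[0,0,0,0.01,-0.06,0,1],[0,0,0,0.04,-0.17,0,1],[0,0,0,0.06,-0.28,0,1],[0,0,0,0.09,-0.39,0,1],[0,0,0,0.11,-0.50,0,1],[0,0,0,0.13,-0.58,0,1],[0,0,0,0.14,-0.62,0,1],[0,0,0,0.14,-0.62,0,1],[0,0,0,0.14,-0.62,0,1],[0,0,0,0.14,-0.62,0,1],[0,0,0,0.14,-0.62,0,1],[0,0,0,0.14,-0.62,0,1]]]'
python3 -c "from h import *;s=st();print(np.round(s['joints'],2))"
```

```text
t: 25.37
eef_pos: [0.6145, -0.2606, 0.0187]
tcp_rot: [3.122, 0.346, 0.002]
contact_force: [0.0, -0.3, -0.7]
grip_width: 0.0709
grip_force: 0.0
t: 25.62
eef_pos: [0.6142, -0.2606, 0.0181]
tcp_rot: [3.122, 0.346, 0.001]
contact_force: [-0.9, 0.3, 6.2]
grip_width: 0.0575
grip_force: 50.0
t 25.62 pos [ 0.6142 -0.2606  0.0181] yang -77.35 z [ 0.001 -0.    -1.   ] F [-0.87  0.28  6.21] M.y -0.317 M [ 0.021  0.329 -0.064] w 0.0575 gf 50.0
t: 26.53
eef_pos: [0.6137, -0.2602, 0.2269]
tcp_rot: [-3.122, -0.346, 0.001]
contact_force: [-0.4, 0.9, -3.1]
grip_width: 0.0578
grip_force: 50.0
t 26.53 pos [ 0.6137 -0.2602  0.2269] yang -77.34 z [-0.001  0.001 -1.   ] F [-0.4   0.86 -3.08] M.y -0.164 M [-0.037  0.159  0.023] w 0.0578 gf 50.0
[-0.13  0.57  0.72  1.5  -0.39  1.22 -0.7 ]
t: 27.53
eef_pos: [0.6146, -0.2599, 0.2274]
tcp_rot: [-2.902, -0.324, -0.953]
contact_force: [0.2, -0.4, -3.1]
grip_width: 0.0578
grip_force: 50.0
t 27.53 pos [ 0.6146 -0.2599  0.2274] yang -77.26 z [ 0.578  0.131 -0.805] F [ 0.2  -0.4  -3.11] M.y -1.063 M [-0.183  1.049  0.021] w 0.0578 gf 50.0
[ 0.15  0.32  0.49  1.93 -1.01  0.72 -0.04]
```

```bash

python3 -m handwheel '[[[0,0,0,-0.02,0.11,0,1],[0,0,0,-0.05,0.22,0,1],[0,0,0,-0.07,0.33,0,1],[0,0,0,-0.1,0.44,0,1],[0,0,0,-0.12,0.55,0,1],[0,0,0,-0.14,0.62,0,1],[0,0,0,-0.14,0.62,0,1],[0,0,0,-0.14,0.62,0,1],[0,0,0,-0.14,0.62,0,1]]]'
for i in 1 2 ; do python3 -c "from h import *;s=st()";python3 -m handwheel '[[[0,0,0,0,0,0,1]]]' >/dev/null;  done
python3 -m handwheel '[[[0,0,0,-0.01,0.06,0,1],[0,0,0,-0.04,0.17,0,1],[0,0,0,-0.06,0.28,0,1],[0,0,0,-0.09,0.39,0,1],[0,0,0,-0.11,0.50,0,1],[0,0,0,-0.13,0.58,0,1],[0,0,0,-0.14,0.62,0,1],[0,0,0,-0.14,0.62,0,1],[0,0,0,-0.14,0.62,0,1],[0,0,0,-0.14,0.62,0,1],[0,0,0,-0.14,0.62,0,1],[0,0,0,-0.14,0.62,0,1]]]'
python3 -c "from h import *;s=st();print(np.round(s['joints'],2))"
python3 -m handwheel '[[[0,0,0,0.02,-0.11,0,1],[0,0,0,0.05,-0.22,0,1],[0,0,0,0.07,-0.33,0,1],[0,0,0,0.1,-0.44,0,1],[0,0,0,0.12,-0.55,0,1],[0,0,0,0.14,-0.62,0,1],[0,0,0,0.14,-0.62,0,1],[0,0,0,0.14,-0.62,0,1],[0,0,0,0.14,-0.62,0,1]]]'
for i in 1 2 ; do python3 -c "from h import *;s=st()";python3 -m handwheel '[[[0,0,0,0,0,0,1]]]' >/dev/null;  done
```

```text
t: 28.28
eef_pos: [0.6137, -0.2607, 0.2275]
tcp_rot: [3.122, 0.345, 0.001]
contact_force: [-0.1, -0.6, -2.6]
grip_width: 0.0578
grip_force: 50.0
t 28.28 pos [ 0.6137 -0.2607  0.2275] yang -77.38 z [ 0.001 -0.    -1.   ] F [-0.06 -0.62 -2.65] M.y -0.098 M [-0.049  0.09   0.033] w 0.0578 gf 50.0
t 28.37 pos [ 0.6133 -0.2611  0.2279] yang -77.43 z [ 0.001  0.    -1.   ] F [-0.38 -0.6  -3.02] M.y -0.155 M [-0.023  0.154 -0.078] w 0.0579 gf 50.0
t: 29.45
eef_pos: [0.6137, -0.2608, 0.2287]
tcp_rot: [2.904, 0.321, -0.951]
contact_force: [0.3, -0.1, -2.5]
grip_width: 0.0574
grip_force: 50.0
t 29.45 pos [ 0.6137 -0.2608  0.2287] yang -77.38 z [-0.577 -0.13  -0.806] F [ 0.33 -0.1  -2.49] M.y 0.847 M [ 0.204 -0.823 -0.012] w 0.0574 gf 50.0
[-0.09  0.95  0.72  1.01 -0.16  1.83 -0.82]
t: 30.2
eef_pos: [0.6143, -0.26, 0.2279]
tcp_rot: [-3.122, -0.347, 0.001]
contact_force: [0.0, 0.8, -2.7]
grip_width: 0.0581
grip_force: 50.0
t 30.2 pos [ 0.6143 -0.26    0.2279] yang -77.3 z [-0.001  0.    -1.   ] F [ 0.04  0.78 -2.7 ] M.y -0.14 M [-0.039  0.134 -0.009] w 0.0581 gf 50.0
t 30.28 pos [ 0.6145 -0.2599  0.2273] yang -77.28 z [-0.001 -0.    -1.   ] F [ 0.    0.6  -3.27] M.y -0.142 M [ 0.046  0.156 -0.014] w 0.0577 gf 50.0
```

A is silent too (−0.13 and −0.14 N m). Carrying it to the near slot (0.390, 0.330).

```bash

python3 -m handwheel '[[[-0.3,0.8,0,0,0,0.02,1],[-1,2.6,0,0,0,0.06,1],[-2.2,5.8,0,0,0,0.14,1],[-3.4,9,0,0,0,0.22,1],[-4.6,12.2,0,0,0,0.3,1],[-5.8,15.4,0,0,0,0.38,1],[-7,18.6,0,0,0,0.46,1],[-8.2,21.8,0,0,0,0.54,1],[-9.4,25,0,0,0,0.62,1],[-10.6,28.2,0,0,0,0.7,1],[-11.6,30.8,0,0,0,0.76,1],[-12.3,32.6,0,0,0,0.8,1]]]'
python3 -m handwheel '[[[-0.8,2,0,0,0,0.05,1],[-1.9,5,0,0,0,0.12,1],[-3.1,8.2,0,0,0,0.2,1],[-4.3,11.4,0,0,0,0.28,1],[-5.5,14.6,0,0,0,0.36,1],[-6.7,17.8,0,0,0,0.44,1],[-7.9,21,0,0,0,0.51,1],[-9,23.8,0,0,0,0.56,1],[-9.8,25.6,0,0,0,0.6,1],[-10.1,26.4,0,0,0,0.608,1],[-10.1,26.4,0,0,0,0.608,1],[-10.1,26.4,0,0,0,0.608,1]]]'
python3 -m handwheel '[[[0,0,0,0,0,0,1],[0,0,0,0,0,0,1]]]'
python3 -c "from h import *;s=st();print(np.round(s['joints'],2))"
```

```text
t: 31.37
eef_pos: [0.4896, 0.0686, 0.2276]
tcp_rot: [-2.735, -1.545, 0.001]
contact_force: [0.0, -0.0, -3.4]
grip_width: 0.0579
grip_force: 50.0
t: 32.37
eef_pos: [0.3904, 0.3286, 0.2275]
tcp_rot: [2.157, 2.283, -0.001]
contact_force: [0.1, -0.4, -2.0]
grip_width: 0.0576
grip_force: 50.0
t: 32.53
eef_pos: [0.3907, 0.3282, 0.2277]
tcp_rot: [2.159, 2.282, -0.0]
contact_force: [-0.3, -0.2, -3.2]
grip_width: 0.0575
grip_force: 50.0
t 32.53 pos [0.3907 0.3282 0.2277] yang 3.18 z [ 0. -0. -1.] F [-0.33 -0.21 -3.2 ] M.y -0.083 M [-0.086  0.036  0.016] w 0.0575 gf 50.0
[-0.94  0.2   0.21  1.89 -0.05  1.06 -0.66]
```

```bash

python3 -m handwheel '[[[-0.05,0.1,-1,0,0,0,1],[-0.05,0.2,-3.5,0,0,0,1],[-0.05,0.2,-6.5,0,0,0,1],[-0.05,0.2,-9.5,0,0,0,1],[-0.05,0.2,-12.5,0,0,0,1],[-0.05,0.2,-15,0,0,0,1],[-0.05,0.2,-17,0,0,0,1],[-0.05,0.2,-18.4,0,0,0,1],[-0.05,0.2,-19.2,0,0,0,1],[-0.05,0.2,-19.6,0,0,0,1],[-0.05,0.2,-19.8,0,0,0,1],[-0.05,0.2,-19.9,0,0,0,1]]]'
python3 -c "from h import *;s=st()"
python3 -m handwheel '[[[0,0,-0.08,0,0,0,1],[0,0,-0.16,0,0,0,1],[0,0,-0.16,0,0,0,1]]]'
python3 -c "from h import *;s=st()"
```

```text
t: 33.53
eef_pos: [0.3898, 0.3316, 0.0289]
tcp_rot: [2.156, 2.285, 0.001]
contact_force: [-0.4, 0.3, -1.9]
grip_width: 0.0577
grip_force: 50.0
t 33.53 pos [0.3898 0.3316 0.0289] yang 3.31 z [ 0.  0. -1.] F [-0.36  0.33 -1.87] M.y -0.038 M [-0.042  0.074 -0.019] w 0.0577 gf 50.0
t: 33.78
eef_pos: [0.3897, 0.3317, 0.0274]
tcp_rot: [-2.156, -2.285, -0.001]
contact_force: [-0.2, -0.1, -3.8]
grip_width: 0.0578
grip_force: 50.0
t 33.78 pos [0.3897 0.3317 0.0274] yang 3.32 z [ 0.     0.001 -1.   ] F [-0.24 -0.07 -3.77] M.y -0.016 M [-0.019  0.06  -0.043] w 0.0578 gf 50.0
```

```bash

python3 -m handwheel '[[[0,0,-0.08,0,0,0,1],[0,0,-0.13,0,0,0,1],[0,0,-0.13,0,0,0,1]]]'
python3 -c "from h import *;s=st()"
```

```text
t: 34.03
eef_pos: [0.3896, 0.3317, 0.0261]
tcp_rot: [-2.156, -2.285, -0.001]
contact_force: [-1.7, -0.9, 4.6]
grip_width: 0.0581
grip_force: 50.0
t 34.03 pos [0.3896 0.3317 0.0261] yang 3.33 z [ 0.  0. -1.] F [-1.73 -0.89  4.61] M.y -0.348 M [-0.367  0.318  0.023] w 0.0581 gf 50.0
```

```bash

python3 -m handwheel '[[[0,0,0,0,0,0,0.1],[0,0,0,0,0,0,-0.3],[0,0,0,0,0,0,-0.62],[0,0,0,0,0,0,-0.62],[0,0,0,0,0,0,-0.62]]]'
python3 -c "from h import *;s=st()"
python3 -m handwheel '[[[0,0,0.8,0,0,0,-0.62],[0,0,2.5,0,0,0,-0.62],[0,0,5,0,0,0,-0.62],[0,0,8,0,0,0,-0.62],[0,0,11,0,0,0,-1],[0,0,14,0,0,0,-1],[0,0,16,0,0,0,-1],[0,0,16,0,0,0,-1]]]'
python3 - <<'E'
from h import *;from plant import snapshot
s=st();d=snapshot("wrist");W=wcloud(d,s);cv2.imwrite("pics/w4.png",d["frame"])
for c in((.506,.336),(.39,.331)):
    m=(W[...,2]>.045)&(W[...,2]<.07)&(np.hypot(W[...,0]-c[0],W[...,1]-c[1])<.085)
    print(rect(W[m][:,:2]),np.percentile(W[m][:,2],[5,50,95]))
E
python3 -m handwheel '[[[0.1,-1,0,0,0,-0.03,-1],[0.3,-3,0,0,0,-0.1,-1],[0.6,-6,0,0,0,-0.19,-1],[0.9,-9,0,0,0,-0.28,-1],[1.2,-12,0,0,0,-0.37,-1],[1.5,-15,0,0,0,-0.46,-1],[1.8,-18,0,0,0,-0.55,-1],[2.1,-21,0,0,0,-0.64,-1],[2.4,-24,0,0,0,-0.73,-1],[2.7,-27,0,0,0,-0.82,-1],[3,-30,0,0,0,-0.91,-1],[3.2,-32.5,0,0,0,-0.98,-1]]]'
python3 -m handwheel '[[[0.2,-2.5,0,0,0,-0.08,-1],[0.5,-5.5,0,0,0,-0.17,-1],[0.8,-8.5,0,0,0,-0.26,-1],[1.1,-11.5,0,0,0,-0.34,-1],[1.3,-14,0,0,0,-0.41,-1],[1.4,-15.7,0,0,0,-0.46,-1],[1.4,-16,0,0,0,-0.47,-1],[1.4,-16,0,0,0,-0.47,-1],[1.4,-16,0,0,0,-0.47,-1]]]'
python3 - <<'E'
from h import *;from plant import snapshot
s=st();d=snapshot("wrist");W=wcloud(d,s);print(np.round(s["joints"],2))
q=W[(np.hypot(W[...,0]-.436,W[...,1]+.154)<.1)&(W[...,2]>.038)&(W[...,2]<.06)]
print("tin",len(q),rect(q[:,:2]),q.mean(0).round(4))
E
```

```text
t: 34.45
eef_pos: [0.3895, 0.3315, 0.0257]
tcp_rot: [-2.156, -2.285, 0.0]
contact_force: [-0.5, 0.4, 0.4]
grip_width: 0.0755
grip_force: 0.0
t 34.45 pos [0.3895 0.3315 0.0257] yang 3.32 z [-0. -0. -1.] F [-0.5   0.45  0.39] M.y -0.043 M [-0.045  0.042 -0.02 ] w 0.0755 gf 0.0
t: 35.12
eef_pos: [0.3908, 0.3327, 0.1903]
tcp_rot: [-2.156, -2.285, -0.01]
contact_force: [-0.6, 1.0, 0.9]
grip_width: 0.0936
grip_force: 0.0
t 35.12 pos [0.3908 0.3327 0.1903] yang 3.31 z [ 0.004  0.005 -1.   ] F [-0.57  0.98  0.91] M.y -0.056 M [-0.059  0.053 -0.004] w 0.0936 gf 0.0
(array([505.5, 337.2]), 161, 64, -85.9) [0.05194666 0.05419952 0.05585194]
(array([416. , 333.7]), 160, 117, -87.0) [0.05258596 0.05431888 0.05600277]
t: 36.17
eef_pos: [0.4203, 0.0038, 0.1849]
tcp_rot: [-2.981, -0.99, 0.003]
contact_force: [1.0, 0.2, -0.7]
grip_width: 0.0942
grip_force: 0.0
t: 36.92
eef_pos: [0.4348, -0.153, 0.1851]
tcp_rot: [-3.129, -0.281, 0.002]
contact_force: [-0.2, 0.5, 0.1]
grip_width: 0.094
grip_force: 0.0
t 36.92 pos [ 0.4348 -0.153   0.1851] yang -79.72 z [-0.001  0.    -1.   ] F [-0.17  0.5   0.11] M.y -0.091 M [0.035 0.099 0.044] w 0.094 gf 0.0
[-0.39  0.19  0.74  2.05 -0.16  0.95 -0.96]
tin 8617 (array([ 436.5, -152.3]), 161, 63, 10.3) [ 0.4414 -0.1514  0.0464]
```

View pics/w4.png

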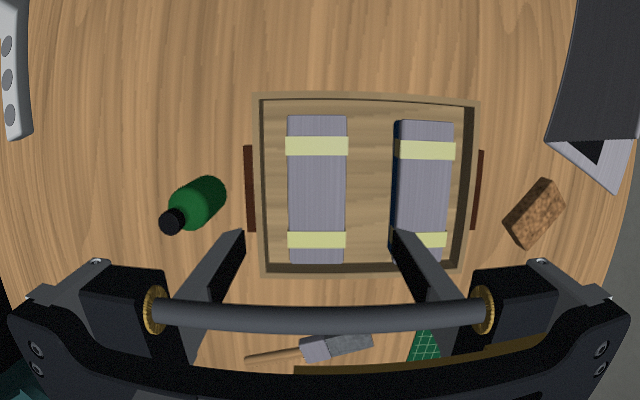

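The picture shows both silent tins standing side by side in the crate at about (317,190) and (425,185); brush, bottle and block look undisturbed. Now I'll pick up rattling tin B again.

```bash

python3 -m handwheel '[[[0.1,0,-2.5,0,0,0,-1],[0.1,0,-5.5,0,0,0,-1],[0.1,0,-8.5,0,0,0,-1],[0.1,0,-11.5,0,0,0,-1],[0.1,0,-14,0,0,0,-1],[0.1,0,-15.8,0,0,0,-1],[0.1,0,-16.8,0,0,0,-1],[0.1,0,-17,0,0,0,-1],[0.1,0,-17,0,0,0,-0.4],[0.1,0,-17,0,0,0,0],[0.1,0,-17,0,0,0,1],[0.1,0,-17,0,0,0,1]]]' 50
python3 -m handwheel '[[[0,0,0,0,0,0,1],[0,0,0,0,0,0,1],[0,0,0,0,0,0,1]]]'
python3 -c "from h import *;s=st()"
python3 -m handwheel '[[[0,0,1,0,0,0,1],[0,0,3,0,0,0,1],[0,0,6,0,0,0,1],[0,0,9,0,0,0,1],[0,0,12,0,0,0,1],[0,0,15,0,0,0,1],[0,0,17,0,0,0,1],[0,0,18,0,0,0,1],[0,0,18,0,0,0,1],[0,0,18,0,0,0,1]]]'
python3 -c "from h import *;s=st();print(np.round(s['joints'],2))"
```

```text
t: 37.97
eef_pos: [0.4371, -0.1534, 0.0166]
tcp_rot: [3.129, 0.281, 0.002]
contact_force: [-0.9, 0.3, 0.5]
grip_width: 0.0708
grip_force: 0.0
t: 38.22
eef_pos: [0.4367, -0.1533, 0.0161]
tcp_rot: [-3.129, -0.281, -0.001]
contact_force: [-1.2, 2.1, 9.5]
grip_width: 0.058
grip_force: 50.0
t 38.22 pos [ 0.4367 -0.1533  0.0161] yang -79.74 z [ 0.001  0.    -1.   ] F [-1.2   2.07  9.51] M.y -0.317 M [0.54  0.419 0.075] w 0.058 gf 50.0
t: 39.05
eef_pos: [0.4362, -0.1531, 0.1953]
tcp_rot: [-3.128, -0.281, 0.0]
contact_force: [0.2, 0.5, -3.7]
grip_width: 0.0578
grip_force: 50.0
t 39.05 pos [ 0.4362 -0.1531  0.1953] yang -79.73 z [-0.     0.001 -1.   ] F [ 0.22  0.53 -3.72] M.y -0.193 M [ 0.001  0.197 -0.072] w 0.0578 gf 50.0
[-0.42  0.18  0.77  2.04 -0.15  0.97 -0.96]
```

```bash

python3 -m handwheel '[[[0.5,0.5,0,0,0,0,1],[2,2,0,0,0,0,1],[4,4,0,0,0,0,1],[6.2,6,0,0,0,0,1],[8.5,8.2,0,0,0,0,1],[11,10.6,0,0,0,0,1],[13.5,13,0,0,0,0,1],[16,15.4,0,0,0,0,1],[18,17.4,0,0,0,0,1],[18.8,18.1,0,0,0,0,1],[18.8,18.1,0,0,0,0,1],[18.8,18.1,0,0,0,0,1]]]'
for i in 1 2 3; do python3 -m handwheel '[[[0,0,0,0,0,0,1]]]' >/dev/null; python3 -c "from h import *;s=st();print(np.round(s['joints'],2))";  done
```

```text
t: 40.05
eef_pos: [0.6239, 0.0274, 0.1938]
tcp_rot: [3.128, 0.281, -0.004]
contact_force: [-0.2, -0.1, -3.2]
grip_width: 0.0578
grip_force: 50.0
t 40.13 pos [0.6236 0.0264 0.1947] yang -79.83 z [-0.002 -0.001 -1.   ] F [-1.13 -0.63 -2.18] M.y -0.188 M [-0.013  0.188  0.029] w 0.058 gf 50.0
[-0.55  0.5   0.63  1.65 -0.32  1.1  -1.22]
t 40.22 pos [0.6238 0.0265 0.1953] yang -79.84 z [-0.001 -0.    -1.   ] F [ 0.29 -0.03 -3.31] M.y -0.221 M [-0.046  0.216 -0.053] w 0.058 gf 50.0
[-0.55  0.5   0.63  1.65 -0.32  1.1  -1.22]
t 40.3 pos [0.624  0.0268 0.1957] yang -79.82 z [-0.  0. -1.] F [-0.46  0.04 -3.12] M.y -0.276 M [-0.1    0.263 -0.016] w 0.058 gf 50.0
[-0.55  0.5   0.63  1.65 -0.32  1.1  -1.22]
```

Level above the mat with M.y at −0.23, so the ball is at the expected end. Tipping the other way makes it run.

```bash

python3 -m handwheel '[[[0,0.1,0,0.01,-0.06,0,1],[0,0.1,0,0.03,-0.17,0,1],[0,0.1,0,0.05,-0.28,0,1],[0,0.1,0,0.07,-0.39,0,1],[0,0.1,0,0.09,-0.50,0,1],[0,0.1,0,0.1,-0.58,0,1],[0,0.1,0,0.11,-0.64,0,1],[0,0.1,0,0.11,-0.64,0,1],[0,0.1,0,0.11,-0.64,0,1],[0,0.1,0,0.11,-0.64,0,1],[0,0.1,0,0.11,-0.64,0,1],[0,0.1,0,0.11,-0.64,0,1]]]'
python3 -c "from h import *;s=st();print(np.round(s['joints'],2))"
python3 -m handwheel '[[[0,0,0,-0.02,0.11,0,1],[0,0,0,-0.04,0.22,0,1],[0,0,0,-0.06,0.33,0,1],[0,0,0,-0.08,0.44,0,1],[0,0,0,-0.1,0.56,0,1],[0,0,0,-0.11,0.64,0,1],[0,0,0,-0.11,0.64,0,1],[0,0,0,-0.11,0.64,0,1],[0,0,0,-0.11,0.64,0,1]]]'
for i in 1 2 3; do python3 -m handwheel '[[[0,0,0,0,0,0,1],[0,0,0,0,0,0,1]]]' >/dev/null; python3 -c "from h import *;s=st()";  done
python3 - <<'E'
from plant import snapshot
import cv2;cv2.imwrite("pics/s2.png",snapshot("scene")["frame"])
E
```

```text
t: 41.3
eef_pos: [0.6251, 0.0289, 0.196]
tcp_rot: [-2.918, -0.263, -0.983]
contact_force: [1.2, -0.2, -3.8]
grip_width: 0.0573
grip_force: 50.0
t 41.3 pos [0.6251 0.0289 0.196 ] yang -79.82 z [ 0.596  0.103 -0.796] F [ 1.18 -0.2  -3.83] M.y -1.05 M [-0.173  1.036  0.003] w 0.0573 gf 50.0
[-0.39  0.19  0.37  2.16 -0.75  0.2  -0.75]
t: 42.05
eef_pos: [0.6244, 0.0283, 0.1955]
tcp_rot: [3.128, 0.28, 0.002]
contact_force: [0.4, -0.8, -3.5]
grip_width: 0.0576
grip_force: 50.0
t 42.22 pos [0.6241 0.0284 0.1961] yang -79.77 z [ 0.001  0.001 -1.   ] F [ 0.58  0.4  -3.16] M.y -0.053 M [-0.097  0.036  0.091] w 0.0576 gf 50.0
t 42.38 pos [0.6243 0.0285 0.1961] yang -79.76 z [ 0.001  0.001 -1.   ] F [-0.41  0.35 -3.17] M.y -0.051 M [-0.028  0.046  0.028] w 0.0576 gf 50.0
t 42.55 pos [0.6244 0.0285 0.1959] yang -79.76 z [ 0.  0. -1.] F [ 0.18 -0.06 -3.27] M.y -0.071 M [-0.016  0.069  0.035] w 0.0579 gf 50.0
```

View pics/s2.png

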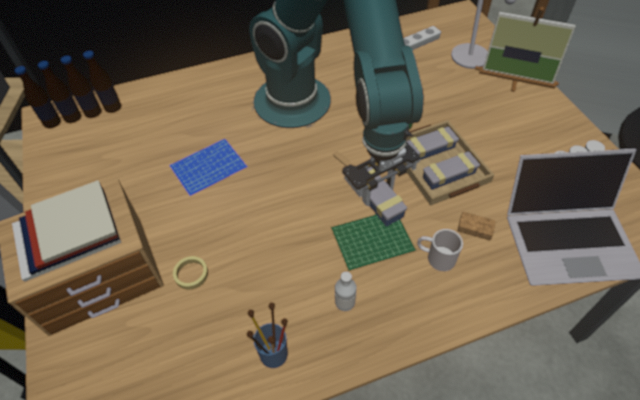

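The scene view shows tin B held level above the green mat at about (388,203) and both silent tins in the crate at (432,143) and (450,170). The bystanders are where they were. The moment shifted from −0.23 to −0.06 N m, so the ball ran. Handing in.

```bash
python3 -c "
from plant import sign_off;print(sign_off())"
```

```text
the job is handed in; nothing more can be done
None
```

Handed in at about 42.6 s: both silent tins stand in the crate, and the rattling one (tin_b) was tipped once more, its ball ran, and it is held level and at rest about 20 cm above the middle of the green mat.

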